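Tamp the wax nuggets level in the melting pan

TASK

Two of the eight wax nuggets in the two-channel melting pan have ridden up on their neighbours. Take the flat-footed tamper from its cork coaster and press the nuggets down with it until all eight lie flat on the pan's floor in one level layer, then stand the tamper upright back on the coaster with its whole foot on the cork. Do not touch the nuggets with the fingers, and leave the wax tin, the glue bottle and the burnisher where they are.

Things in the scene. Friction and masses are not known exactly. Their poses are not given: they have to be found in the camera images.
- wax_pan: fixed open aluminium pan, 162 x 90 mm outside, 33 mm high, walls and floor 3 mm thick; origin at the centre of its underside, x along its length, y across, z up. A rib (top 17 mm above the underside) along the middle makes two channels, each 156 x 40 mm, centred at y = +22 and -22 mm, with room for four nuggets in a row. Wire lugs stick out 15 mm at both ends.
- tamper_grip (a point): grip point on the axis of the loose tamper's round wooden handle (26 mm across from 62 to 118 mm above the foot's face), 90 mm above the foot's flat face; z runs up the handle. The tamper is 130 mm tall, 0.25 kg, and stands upright on the coaster; its foot is a flat steel disc 36 mm across and 16 mm thick
- tamper_foot (a point): centre of the flat underside of the tamper's foot, on the handle's axis
- coaster: fixed round cork coaster, 80 mm across, 6 mm thick; origin at the centre of its underside
- wax_tin_center (a point): bystander: round tin of wax, 37 mm across, 26 mm high; its centre
- glue_bottle_center (a point): bystander: white glue bottle standing on its red cap, 35 x 47 mm, 90 mm high; its centre
- burnisher_center (a point): bystander: turned wooden burnisher lying on the table, 28 x 68 x 28 mm; its centre
- wax_a1_center (a point): centre of a wax nugget in the channel at pan y > 0, 11 mm above its underside; z is its own axis. It starts on the pan's floor, its centre 14 mm above the pan's underside. All nuggets are alike: round, 36 mm across, 22 mm high, flat faces 22 mm across, steep bevels above and below, loose, smooth, 40 g.
- wax_a2_center (a point): centre of a wax nugget in the channel at pan y > 0, 11 mm above its underside; z is its own axis. It starts on the pan's floor, its centre 14 mm above the pan's underside.
- wax_a3_center (a point): centre of a wax nugget in the channel at pan y > 0, 11 mm above its underside; z is its own axis. It starts on the pan's floor, its centre 14 mm above the pan's underside.
- wax_a4_center (a point): centre of a wax nugget in the channel at pan y > 0, 11 mm above its underside; z is its own axis. It starts about 12 to 16 mm higher than the others, wedged in the gap between two of them, its top above the rim. Pressed down, it pushes its neighbours apart along the channel and drifts up to 15 mm itself; 2 to 15 N is enough, sometimes in a second press where it then stands.
- wax_b1_center (a point): centre of a wax nugget in the channel at pan y < 0, 11 mm above its underside; z is its own axis. It starts on the pan's floor, its centre 14 mm above the pan's underside.
- wax_b2_center (a point): centre of a wax nugget in the channel at pan y < 0, 11 mm above its underside; z is its own axis. It starts on the pan's floor, its centre 14 mm above the pan's underside.
- wax_b3_center (a point): centre of a wax nugget in the channel at pan y < 0, 11 mm above its underside; z is its own axis. It starts on the pan's floor, its centre 14 mm above the pan's underside.
- wax_b4_center (a point): centre of a wax nugget in the channel at pan y < 0, 11 mm above its underside; z is its own axis. It starts about 12 to 16 mm higher than the others, wedged in the gap between two of them, its top above the rim.
Not all that is in view belongs to the job. Leave any green look-alike of the part that bears tamper_grip alone. Leave any blue look-alike of the part that bears wax_b3_center alone.

How it is judged:
By the outcome, as a careful person would: the job done as asked, in the order asked, and still so for the second after the job is handed in, with the robot touching nothing.
It also fails if it takes over 51 s, if anything falls off the work surface, if the arm or the gripper's body presses on something with over 40 N, if the wrist force passes 120 N, or if a joint passes its speed limit or range.

ROBOT

A 6-joint arm with a two-finger parallel gripper is mounted at the origin on the work surface; the furniture and walls round the work are solid. World frame = base frame: x ahead of the robot, y to its left, z up, the work surface at z = 0. Lengths are in m, angles in rad, forces in N, time in s.
With the tool pointing down it reaches from about 0.375 to 0.975 m from the base axis. Payload 3.8 kg.
Tool frame: the origin (TCP) lies midway between the tips of the shut fingers; the grasp point (between the pads) lies 19 mm behind it; z points along the fingers, y is the line along which they close (so a half turn about z gives the same grasp; the last joint's range is limited). The gripper opens to 85 mm and grips with 20 to 120 N. Pads are 22 mm wide; open, the fingers measure 114 mm over their backs; the gripper's body (76 mm by 85 mm) begins 54 mm behind the grasp point. The pads swing forward as they close: fully open they stand 13 mm farther back than shut.
Start: joints at [1.299, 0.264, 1.604, -0, 1.274, -0.037], TCP at [0.157, 0.656, 0.231] pointing down, gripper open.
Joint ranges: [-2.63, 2.63], [-0.94, 2.18], [0.31, 2.57], [-1.31, 4.45], [0, 2.66], [-2.55, 2.55]. Speed limits (rad/s): [2.57, 2.57, 3.14, 3.14, 3.14, 3.14].

INTERFACE

Orientations are given as a rotation vector (axis times angle).
In Python, from workcell import bot gives the robot as it stands.
- The arm moves only by the tool jog_arm, never from a script. Its argument "motion" is a list of rows, each a list of 5 numbers: the opening, from -1 (shut) to 1 (fully open), then the shift along the tool's x, y, z in mm, then the turn about the tool's z in degrees. In form: [[claw, x, y, z, twist], ...]. A call has 1 to 10 rows; each row shifts and turns the commanded pose from where the row before left it, along the tool's axes as they then stand; what a row does not reach is not made up. A row lasts 1/12 s, in which the tool goes at most 41.7 mm and 7.16 degrees, less where a joint would pass 70% of its speed; a pose out of reach is approached as far as the arm can. A call with a gripper value outside its range is refused whole. The fingers move at their own pace and stop on an object; "force" is the grip in N (left out, the last holds). Time passes only in rows, so rows that do not move let the fingers close. It gives the time, the measured TCP pose, the force, the opening and the grip force at its end, in the units of the state.
- bot.read_state(): the state, without advancing time (a new reading comes with each control period).
- bot.read_camera(name): name is "scene" or "top" or "wrist"; returns (picture, depth): 400x640x3 uint8, red, green, blue; 400x640 float32, m along the optical axis (not along the pixel's ray), 0 where there is no reading.
- bot.get_calibration(name): a dict with "vfov" (degrees; the focal length in pixels is half the picture's height over the tangent of half this angle, whatever the lens; pixels are square), "cx", "cy" (the principal point, pixels), "rvec" (rotation vector, rad) and "tvec" (3), from world to camera coordinates, as OpenCV has them; the wrist camera has in their place "tool_from_camera" (4x4, takes a point from camera to tool coordinates, whose origin is the TCP and whose axes are the flange's). Camera axes: x right, y down, z forward; pixel columns grow to the right and rows downward; lengths in m; the calibration is good to about 2 mm. A picture is of the moment at which its call begins: read the wrist's pose just before it. get_calibration takes no time and is no camera call.
- bot.finish_job(): hands the job in; it is judged then, once.
The state is a dict: "time": time; "q": joint angles; "joint_vel": joint speeds; "joint_torque": joint torques, N m; "tool_pos": TCP position; "tcp_rot": TCP orientation; "wrist_force": force on the tool from outside, world axes, zero at the start; "torque": the same for the moment, N m; "width": opening from 0.0 (shut) to 1.0 (fully open); "grip_force": force on a finger pad.
Only numpy, scipy, OpenCV 4.12 (cv2) and the standard library are available. Lean on these libraries where they do the work, as an engineer would, in place of code of your own. Each camera call takes 0.05 s, during which the arm holds its last target. There are 200 camera calls.

## Working session

There is one attempt and no reset: what is moved stays moved. The work goes in short steps, Python scripts to look and compute and a tool call to move; the robot and the scene stay as the last step left them, time stands still between calls to the robot, and variables do not carry over. Pictures are saved under pics/ and viewed, at most 10 in all, crops included, and the job is handed in when it is done.

Besides the shell and the picture viewer there is one more tool, called after "Emit:" as name(argument=value, ...), one argument or row to a line, values as JSON. jog_arm: Moves the arm, as the interface text tells. Its arguments: {"type":"object","properties":{"motion":{"type":"array"},"force":{"type":"number"}},"required":["motion"]}

```bash
mkdir -p pics; cat > h.py <<'E'
import numpy as np, cv2
from workcell import bot
from scipy.spatial.transform import Rotation as R
def cam(name):
    s=bot.read_state(); im,d=bot.read_camera(name); c=bot.get_calibration(name)
    f=200/np.tan(np.radians(c["vfov"])/2)
    if name=="wrist":
        T=np.eye(4);T[:3,:3]=R.from_rotvec(s["tcp_rot"]).as_matrix();T[:3,3]=s["tool_pos"]
        M=T@np.array(c["tool_from_camera"])
    else:
        W=np.eye(4);W[:3,:3]=R.from_rotvec(np.ravel(c["rvec"])).as_matrix();W[:3,3]=np.ravel(c["tvec"]);M=np.linalg.inv(W)
    return im,d,(f,c["cx"],c["cy"],M)
def pts(d,K):
    f,cx,cy,M=K;v,u=np.mgrid[:400,:640]
    P=np.stack([(u-cx)/f*d,(v-cy)/f*d,d],-1)
    return P@M[:3,:3].T+M[:3,3]
def ray(u,v,z,K):
    f,cx,cy,M=K;r=M[:3,:3]@np.array([(u-cx)/f,(v-cy)/f,1.]);o=M[:3,3]
    return o+r*(z-o[2])/r[2]
def save(n,im): cv2.imwrite("pics/"+n,im[:,:,::-1])
E
python3 - <<'E'
from h import *
print(bot.read_state())
for n in ("scene","top","wrist"):
    im,d,K=cam(n); save(n+"0.png",im); np.savez(n+"0.npz",im=im,d=d,M=K[3],K=K[:3]); print(n,K[:3],K[3][:3].round(3).tolist(),bot.get_calibration(n).keys(),(d>0).mean())
E
```

```text
{'time': 0.0, 'q': array([ 1.29909272e+00,  2.64725873e-01,  1.60540533e+00, -3.34723796e-05,
        1.27370069e+00, -3.69123212e-02]), 'joint_vel': array([ 0.0009306 ,  0.00049803, -0.00131646, -0.00016178, -0.00033245,
        0.00098203]), 'joint_torque': array([-2.47598211e-03, -5.15112376e+01, -3.67304564e+01, -2.54414554e-04,
        1.31766958e-02, -4.30541746e-06]), 'tool_pos': array([0.15685207, 0.65575481, 0.2299635 ]), 'tcp_rot': array([-0.36791055, -3.1196587 ,  0.00348297]), 'wrist_force': array([-0.10112057,  0.02842701, -0.98165968]), 'torque': array([0.02071642, 0.04528733, 0.02279789]), 'grip_force': 0.0, 'width': 0.9997821471013724}
scene (np.float64(369.6275663862916), 315.69792163924467, 199.30081030390883) [[0.89, -0.334, 0.31, 0.253], [-0.456, -0.676, 0.579, -0.497], [0.016, -0.657, -0.754, 0.782]] dict_keys(['vfov', 'cx', 'cy', 'rvec', 'tvec']) 0.99594140625
top (np.float64(417.53515830924727), 317.4761312982414, 202.39855672723277) [[-0.024, -0.991, 0.134, 0.434], [-1.0, 0.022, -0.017, 0.065], [0.014, -0.134, -0.991, 1.06]] dict_keys(['vfov', 'cx', 'cy', 'rvec', 'tvec']) 0.9958828125
wrist (np.float64(318.8142761873056), 311.48129332523234, 198.45886467095934) [[0.232, 0.921, 0.312, 0.076], [0.973, -0.22, -0.076, 0.674], [-0.002, 0.321, -0.947, 0.372]] dict_keys(['vfov', 'cx', 'cy', 'tool_from_camera']) 0.99610546875
```

View pics/scene0.png

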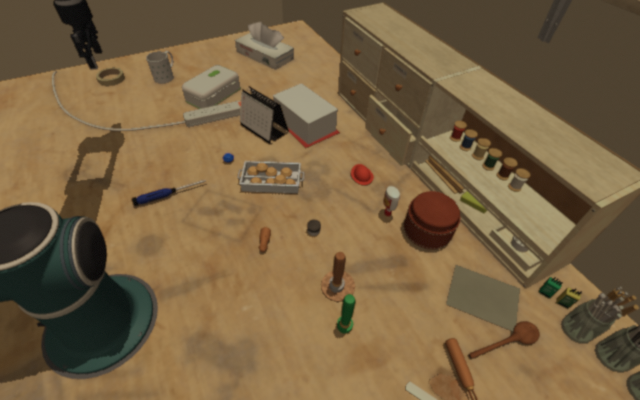

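View pics/top0.png

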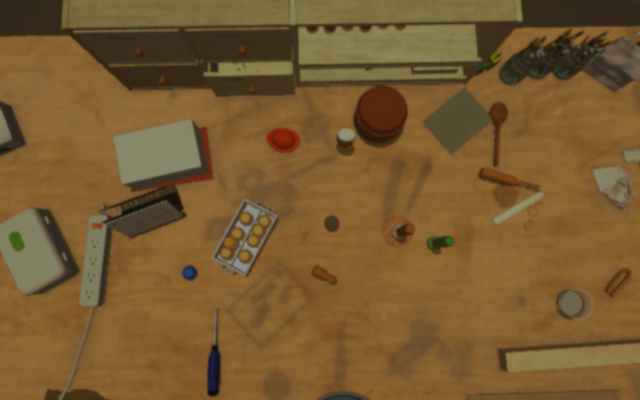

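The scene view shows the pan at (271,178), the tamper on its coaster at (338,275) and the green look-alike at (346,315). In the top view the pan is at (245,237), the tamper at (400,230), the tin at (331,223), the burnisher at (324,274) and the glue bottle at (346,138). Next I'll measure these.

```bash
cat > m.py <<'E'
from h import *
def load(n):
    z=np.load(n); return z['im'],z['d'],(*z['K'],z['M'])
im,d,K=load('top0.npz'); P=pts(d,K)
i2,d2,K2=load('scene0.npz'); P2=pts(d2,K2)
print("table z", P[300,150],P2[150,170])
# tamper: top of handle: points around
for nm,Pq,box in (("top",P,(205,255,375,425)),("scene",P2,(245,305,315,362))):
    q=Pq[box[0]:box[1],box[2]:box[3]].reshape(-1,3)
    print(nm,"max z",np.percentile(q[:,2],[50,90,99,100]).round(3))
    for lo,hi in ((.003,.012),(.07,.12),(.122,.145)):
        s=q[(q[:,2]>lo)&(q[:,2]<hi)]
        if len(s): print(lo,len(s),s.min(0).round(3),s.max(0).round(3),s.mean(0).round(3))
# pan
for nm,Pq,box in (("top",P,(190,285,200,290)),("scene",P2,(150,205,228,312))):
    q=Pq[box[0]:box[1],box[2]:box[3]].reshape(-1,3)
    s=q[(q[:,2]>.026)&(q[:,2]<.06)].astype(np.float32)
    print(nm,len(s),cv2.minAreaRect(s[:,:2]),s[:,2].max())
# ray check of tamper top at both views: coaster circle colour/pixels
save("c1.png",np.hstack([cv2.resize(im[190:285,195:290],(400,400),interpolation=3),cv2.resize(i2[150:205,228:312],(400,400),interpolation=3)]))
E
python3 m.py
```

```text
table z [ 0.34315662  0.46743044 -0.00166925] [ 0.25739444  0.49356609 -0.00226696]
top max z [0.002 0.02  0.137 1.06 ]
0.003 633 [ 0.44  -0.223  0.003] [ 0.566 -0.097  0.012] [ 0.503 -0.15   0.006]
0.07 52 [ 0.484 -0.156  0.073] [ 0.508 -0.142  0.12 ] [ 0.494 -0.145  0.097]
0.122 101 [ 0.484 -0.165  0.124] [ 0.509 -0.142  0.142] [ 0.495 -0.153  0.134]
scene max z [0.    0.113 0.136 0.782]
0.003 499 [ 0.458 -0.193  0.003] [ 0.538 -0.082  0.011] [ 0.495 -0.161  0.005]
0.07 155 [ 0.452 -0.256  0.071] [ 0.505 -0.148  0.12 ] [ 0.486 -0.17   0.098]
0.122 225 [ 0.453 -0.256  0.122] [ 0.504 -0.148  0.137] [ 0.478 -0.201  0.13 ]Traceback (most recent call last):
  File "m.py", line 18, in <module>
    print(nm,len(s),cv2.minAreaRect(s[:,:2]),s[:,2].max())
                    ~~~~~~~~~~~~~~~^^^^^^^^^
cv2.error: OpenCV(4.12.0) /io/opencv/modules/imgproc/src/convhull.cpp:143: error: (-215:Assertion failed) total >= 0 && (depth == CV_32F || depth == CV_32S) in function 'convexHull'
```

```bash
sed -i 's/cv2.minAreaRect(s\[:,:2\])/cv2.minAreaRect(s[:,:2].copy())/' m.py; python3 m.py | tail -2
```

```text
top 1053 ((0.4931713938713074, 0.22935713827610016), (0.0945437029004097, 0.1900455802679062), 61.16372299194336) 0.047215592
scene 525 ((0.49115628004074097, 0.2270759791135788), (0.09767672419548035, 0.18815238773822784), 61.32521057128906) 0.042506453
```

View pics/c1.png

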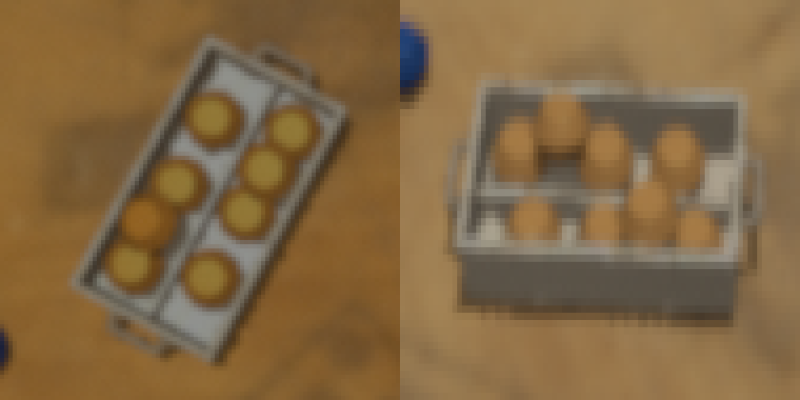

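The two raised nuggets are the orange one in the left (+y) channel, third from the far end at (145,222) of the crop, and the second from the far end in the right channel at (265,168). The pan centre is about (0.493, 0.229). I'll move over the pan on the way to the tamper.

Emit:
jog_arm(
  motion=[
    [1,-27,-25,-2,0],
    [1,-27,-25,-2,0],
    [1,-27,-25,-2,0],
    [1,-27,-25,-2,0],
    [1,-27,-25,-2,0],
    [1,-27,-25,-2,0],
    [1,-27,-25,-2,0],
  ],
)

```text
time: 0.73
tool_pos: [0.3006, 0.4406, 0.245]
tcp_rot: [-0.367, -3.12, 0.001]
wrist_force: [-0.2, 0.4, -0.9]
width: 0.997
grip_force: 0.0
```

Emit:
jog_arm(
  motion=[
    [1,-27,-25,-2,0],
    [1,-27,-25,-2,0],
    [1,-27,-25,-2,0],
    [1,-27,-25,-2,0],
    [1,-27,-25,-2,0],
    [1,-27,-25,-2,0],
    [1,-27,-25,-2,0],
    [1,0,0,0,0],
    [1,0,0,0,0],
  ],
)

```text
time: 1.48
tool_pos: [0.444, 0.2265, 0.2592]
tcp_rot: [-0.375, -3.119, 0.0]
wrist_force: [-0.4, -0.6, -0.4]
width: 1.002
grip_force: 0.0
```

```bash
python3 - <<'E'
from h import *
s=bot.read_state(); print(s['time'],s['tool_pos'],s['tcp_rot'],s['q'].round(2))
im,d,K=cam("wrist"); save("w1.png",im); np.savez("w1.npz",im=im,d=d,M=K[3],K=K[:3])
E
```

```text
1.4833 [0.44402055 0.22650358 0.2591875 ] [-3.74555035e-01 -3.11895880e+00  1.06537414e-05] [ 0.42 -0.09  1.94  0.    1.3  -0.91]
```

View pics/w1.png

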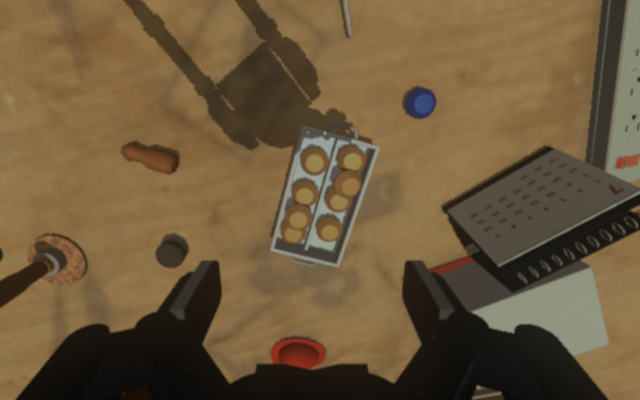

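The wrist view shows all eight nuggets, with the raised ones at (348,184) in the +y channel and (297,218) in the -y channel. The tamper and coaster are at the left, around (60,258).

```bash
cat > pan.py <<'E'
from h import *
def pan(f,box):
    z=np.load(f);im,d,K=z['im'],z['d'],(*z['K'],z['M']);P=pts(d,K)
    b=np.zeros((400,640),bool);b[box[0]:box[1],box[2]:box[3]]=1
    hsv=cv2.cvtColor(im,cv2.COLOR_RGB2HSV)
    m=b&(P[...,2]>.027)&(P[...,2]<.036)&(hsv[...,1]<75)
    q=P[m].astype(np.float32);r=cv2.minAreaRect(q[:,:2].copy());print("rim",r,np.median(q[:,2]),len(q))
    L=r[2] if r[1][0]>r[1][1] else r[2]+90
    c=np.array(r[0]);x=np.array([np.cos(np.radians(L)),np.sin(np.radians(L))]);x=x if x[0]>0 else -x;y=np.array([-x[1],x[0]])
    print("c",c.round(4),"x",x.round(3))
    w=b&(hsv[...,1]>100)&(P[...,2]>.014)&(P[...,2]<.06)
    rel=(P[...,:2]-c); X=rel@x;Y=rel@y
    w&=(abs(X)<.078)&(abs(Y)<.042)
    for lo,hi in ((.021,.0275),(.031,.05)):
        mm=(w&(P[...,2]>lo)&(P[...,2]<hi)).astype(np.uint8)
        n,l,st,ce=cv2.connectedComponentsWithStats(mm)
        for i in range(1,n):
            if st[i,4]>15: s=l==i; print(lo,ce[i].round(0),st[i,4],"pan xy",X[s].mean().round(3),Y[s].mean().round(3),"ext",np.ptp(X[s]).round(3),np.ptp(Y[s]).round(3),"z med/max",np.median(P[s,2]).round(4),P[s,2].max().round(4),"world",P[s].mean(0).round(4))
    return c,x,y
if __name__=="__main__":
    import sys
    pan(sys.argv[1],tuple(map(int,sys.argv[2:])))
E
python3 pan.py w1.npz 120 275 260 390; python3 pan.py top0.npz 190 285 200 290
python3 - <<'E'
from h import *
z=np.load('w1.npz');im,d,K=z['im'],z['d'],(*z['K'],z['M']);P=pts(d,K)
print("table",P[100,500])
hsv=cv2.cvtColor(im,cv2.COLOR_RGB2HSV)
b=np.zeros((400,640),bool);b[225:290,20:95]=1
m=b&(P[...,2]>.0045)&(P[...,2]<.008);q=P[m].astype(np.float32)
print(len(q),np.median(q[:,2]),cv2.minEnclosingCircle(q[:,:2].copy()),q.min(0),q.max(0))
E
```

```text
rim ((0.49044471979141235, 0.22671976685523987), (0.09412725269794464, 0.1871955543756485), 60.88428497314453) 0.03232592 1799
c [0.4904 0.2267] x [ 0.874 -0.487]
0.021 [314. 162.] 383 pan xy -0.042 -0.022 ext 0.028 0.027 z med/max 0.0242 0.0268 world [0.4433 0.2282 0.024 ]
0.021 [352. 160.] 369 pan xy -0.056 0.022 ext 0.025 0.028 z med/max 0.0243 0.0268 world [0.4519 0.2731 0.0241]
0.021 [304. 195.] 342 pan xy 0.001 -0.022 ext 0.026 0.028 z med/max 0.0244 0.027 world [0.4807 0.2069 0.0241]
0.021 [338. 202.] 285 pan xy -0.001 0.021 ext 0.023 0.027 z med/max 0.0244 0.0267 world [0.4997 0.2455 0.0242]
0.021 [329. 231.] 311 pan xy 0.04 0.022 ext 0.027 0.026 z med/max 0.0245 0.027 world [0.5361 0.2259 0.0242]
0.021 [292. 235.] 251 pan xy 0.058 -0.023 ext 0.022 0.027 z med/max 0.0244 0.0269 world [0.5293 0.1783 0.0242]
0.031 [347. 184.] 588 pan xy -0.03 0.022 ext 0.035 0.033 z med/max 0.0384 0.0435 world [0.4749 0.2609 0.0379]
0.031 [298. 217.] 529 pan xy 0.027 -0.023 ext 0.034 0.033 z med/max 0.038 0.0413 world [0.5029 0.1935 0.0369]
rim ((0.4923818111419678, 0.22951671481132507), (0.094
[... 487 characters left out ...]
0.029 z med/max 0.0243 0.0273 world [0.482  0.2088 0.0243]
0.021 [226. 253.] 80 pan xy -0.056 0.022 ext 0.026 0.029 z med/max 0.0246 0.0275 world [0.4536 0.2757 0.0245]
0.021 [244. 256.] 89 pan xy -0.041 -0.022 ext 0.029 0.029 z med/max 0.0244 0.0272 world [0.4458 0.2302 0.0243]
0.031 [258. 230.] 154 pan xy 0.029 -0.023 ext 0.034 0.034 z med/max 0.0383 0.0443 world [0.5066 0.1951 0.038 ]
0.031 [230. 242.] 151 pan xy -0.028 0.023 ext 0.033 0.033 z med/max 0.0392 0.0472 world [0.4789 0.2631 0.0389]
table [0.42713991 0.46213661 0.00078673]
1397 0.005766051 ((0.49836650490760803, -0.1570073664188385), 0.0405118465423584) [ 0.45865256 -0.19653319  0.0045073 ] [ 0.5377073  -0.11684433  0.00798249]
```

Both cameras agree to about 2 mm: the nuggets on the floor top out at 24 to 25 mm and the raised ones at about 38 mm. The coaster is at (0.498, -0.157) and measures 80 mm across, as expected. I'll go to the tamper.

Emit:
jog_arm(
  motion=[
    [1,-7,-30,0,0],
    [1,-7,-30,0,0],
    [1,-7,-30,0,0],
    [1,-7,-30,0,0],
    [1,-7,-30,0,0],
    [1,-7,-30,0,0],
    [1,-7,-30,0,0],
    [1,-7,-30,0,0],
    [1,-7,-30,0,0],
    [1,-7,-30,0,0],
  ],
)

```text
time: 2.37
tool_pos: [0.4413, -0.0796, 0.2591]
tcp_rot: [-0.364, -3.12, -0.001]
wrist_force: [1.3, -0.1, -0.5]
width: 1.0
grip_force: 0.0
```

Emit:
jog_arm(
  motion=[
    [1,-8,-32,0,0],
    [1,-8,-32,0,0],
    [1,0,0,0,0],
    [1,0,0,0,0],
  ],
)

```text
time: 2.7
tool_pos: [0.4422, -0.1457, 0.2589]
tcp_rot: [-0.37, -3.119, -0.001]
wrist_force: [-0.4, 0.6, -0.1]
width: 1.0
grip_force: 0.0
```

```bash
python3 - <<'E'
from h import *
s=bot.read_state(); print(s['time'],s['tool_pos'],s['tcp_rot'],s['q'].round(2))
im,d,K=cam("wrist"); save("w2.png",im); np.savez("w2.npz",im=im,d=d,M=K[3],K=K[:3])
P=pts(d,K); rel=np.hypot(P[...,0]-.497,P[...,1]+.155)
for lo,hi in ((.0045,.008),(.012,.025),(.07,.12),(.125,.145)):
    q=P[(rel<.045)&(P[...,2]>lo)&(P[...,2]<hi)].astype(np.float32)
    if len(q)>5: print(lo,len(q),np.median(q[:,2]),cv2.minEnclosingCircle(q[:,:2].copy()),q.max(0))
E
```

```text
2.7 [ 0.44219535 -0.14567259  0.25889721] [-3.69902695e-01 -3.11888965e+00 -1.40759125e-03] [-0.37 -0.16  2.    0.    1.3  -1.71]
0.0045 1586 0.0057780906 ((0.4979162812232971, -0.15750683844089508), 0.039812903851270676) [ 0.5361645 -0.1182451  0.0079929]
0.012 302 0.021543622 ((0.4932788610458374, -0.15762750804424286), 0.01791357807815075) [ 0.5072231  -0.14020287  0.02483902]
0.07 422 0.09778578 ((0.49206262826919556, -0.1573038101196289), 0.01293739303946495) [ 0.49580887 -0.1449173   0.11996538]
0.125 527 0.13493204 ((0.4918361008167267, -0.15752007067203522), 0.012511472217738628) [ 0.50308716 -0.14532845  0.13752945]
```

View pics/w2.png

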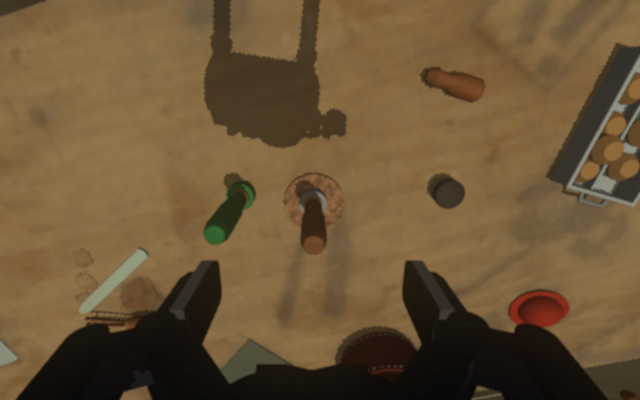

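The wrist view shows the brown tamper with its top at (313,243) and foot at (312,195) on the coaster, and the green look-alike to its left at (217,235). The axis is at (0.492, -0.1575) and the top at 0.136, which is consistent with the given sizes.

Emit:
jog_arm(
  motion=[
    [1,-26,0,0,0],
    [1,-25,0,0,0],
    [1,0,0,30,0],
    [1,0,0,30,0],
    [1,0,0,30,0],
    [1,0,0,30,0],
    [1,0,0,30,0],
    [1,0,0,20,0],
    [1,0,0,12,0],
    [1,0,0,0,0],
  ],
)

```text
time: 3.58
tool_pos: [0.4895, -0.1549, 0.0742]
tcp_rot: [-0.363, -3.114, -0.003]
wrist_force: [0.4, 0.2, 0.5]
width: 1.0
grip_force: 0.0
```

Emit:
jog_arm(
  motion=[
    [-1,0,0,0,0],
    [-1,0,0,0,0],
    [-1,0,0,0,0],
    [-1,0,0,0,0],
    [-1,0,0,0,0],
    [-1,0,0,0,0],
    [-1,0,0,0,0],
    [-1,0,0,0,0],
    [-1,0,0,0,0],
    [-1,0,0,0,0],
  ],
  force=60,
)

```text
time: 4.42
tool_pos: [0.493, -0.1579, 0.0788]
tcp_rot: [0.369, 3.117, 0.0]
wrist_force: [0.4, 2.2, 6.3]
width: 0.288
grip_force: 58.6
```

The tamper is gripped at width 24.5 mm, about right for the 26 mm handle. I'll lift it.

Emit:
jog_arm(
  motion=[
    [-1,0,0,-10,0],
    [-1,0,0,-25,0],
    [-1,0,0,-25,0],
    [-1,0,0,-25,0],
    [-1,0,0,-15,0],
    [-1,0,0,0,0],
    [-1,0,0,0,0],
  ],
)

```text
time: 5.0
tool_pos: [0.492, -0.1581, 0.178]
tcp_rot: [0.368, 3.118, -0.001]
wrist_force: [0.2, 0.4, -2.9]
width: 0.287
grip_force: 59.1
```

```bash
cat > t.py <<'E'
from h import *
s=bot.read_state(); t=s['tool_pos']; print(s['time'],t.round(4),R.from_rotvec(s['tcp_rot']).as_matrix().round(3).tolist(),s['wrist_force'].round(1),s['width'])
for n in("scene","wrist"):
    im,d,K=cam(n);P=pts(d,K); r=np.hypot(P[...,0]-t[0],P[...,1]-t[1]); h=P[...,2]-(t[2]-.0728)
    for lo,hi in ((-.015,-.004),(-.004,.002),(.002,.014),(.03,.06),(.12,.14)):
        q=P[(r<.028)&(h>lo)&(h<hi)].astype(np.float32)
        if len(q)>5: print(n,lo,len(q),[round(float(x),4) for x in cv2.minEnclosingCircle(q[:,:2].copy())[0]],q.min(0).round(4),q.max(0).round(4))
    save("t_%s_%.0f.png"%(n,s['time']*100),im)
E
python3 t.py
```

```text
5.0 [ 0.492  -0.1581  0.178 ] [[-0.973, 0.233, 0.002], [0.233, 0.973, -0.001], [-0.002, -0.0, -1.0]] [ 0.2  0.4 -2.9] 0.2871545190237079
scene -0.004 9 [0.4874, -0.1668] [ 0.4756 -0.1752  0.1052] [ 0.4991 -0.1599  0.1067]
scene 0.002 62 [0.4919, -0.1594] [ 0.4746 -0.1755  0.1073] [ 0.5088 -0.1466  0.119 ]
scene 0.03 71 [0.4911, -0.1608] [ 0.4806 -0.1706  0.1354] [ 0.5009 -0.1551  0.1651]
scene 0.12 59 [0.4842, -0.1582] [ 0.4741 -0.1826  0.2255] [ 0.4937 -0.1339  0.2446]
wrist -0.004 42 [0.4852, -0.156] [ 0.4733 -0.1713  0.1039] [ 0.4915 -0.1406  0.1072]
wrist 0.002 490 [0.4909, -0.1583] [ 0.4731 -0.1763  0.1072] [ 0.5065 -0.1406  0.1192]
wrist 0.03 587 [0.4876, -0.1583] [ 0.4787 -0.1696  0.1352] [ 0.4928 -0.1467  0.1652]
wrist 0.12 5448 [0.4863, -0.1551] [ 0.4684 -0.1791  0.2252] [ 0.5013 -0.1302  0.2452]
```

The tamper is upright in the grip and its foot is about 1.5 mm from the TCP axis. I'll carry it over to the first raised nugget.

Emit:
jog_arm(
  motion=[
    [-1,4,15,0,0],
    [-1,8,30,0,0],
    [-1,8,30,0,0],
    [-1,8,30,0,0],
    [-1,8,30,0,0],
    [-1,8,30,0,0],
    [-1,8,30,0,0],
    [-1,8,30,0,0],
    [-1,8,30,0,0],
    [-1,8,30,0,0],
  ],
)

```text
time: 5.93
tool_pos: [0.4823, 0.1382, 0.1749]
tcp_rot: [-0.368, -3.116, 0.002]
wrist_force: [1.7, 0.1, -2.6]
width: 0.289
grip_force: 59.4
```

Emit:
jog_arm(
  motion=[
    [-1,9,30,0,0],
    [-1,9,30,0,0],
    [-1,9,30,0,0],
    [-1,8,28,0,0],
    [-1,0,0,0,0],
    [-1,0,0,0,0],
  ],
)

```text
time: 6.43
tool_pos: [0.476, 0.2606, 0.1749]
tcp_rot: [-0.363, -3.117, 0.004]
wrist_force: [-0.3, 0.1, -2.1]
width: 0.291
grip_force: 59.7
```

```bash
python3 t.py; python3 - <<'E'
from h import *
im,d,K=cam("scene");np.savez("s2.npz",im=im,d=d,M=K[3],K=K[:3])
E
python3 pan.py s2.npz 150 205 228 312 | head -2; ls pics
```

```text
6.4333 [0.476  0.2606 0.1749] [[-0.973, 0.23, -0.004], [0.23, 0.973, -0.002], [0.003, -0.003, -1.0]] [-0.3  0.1 -2.1] 0.2912418021494245
scene -0.004 8 [0.4787, 0.2536] [0.4638 0.2421 0.0985] [0.4936 0.2578 0.104 ]
scene 0.002 51 [0.4755, 0.2592] [0.4583 0.2417 0.1042] [0.4935 0.2714 0.1161]
scene 0.03 70 [0.4753, 0.2573] [0.4643 0.2472 0.1325] [0.4861 0.2632 0.1619]
wrist -0.004 15 [0.469, 0.2628] [0.4586 0.2492 0.1029] [0.4763 0.2764 0.1041]
wrist 0.002 241 [0.4741, 0.2592] [0.4581 0.2419 0.1042] [0.4779 0.2765 0.1161]
wrist 0.03 579 [0.4735, 0.2592] [0.4641 0.2482 0.1323] [0.4781 0.2702 0.1621]
wrist 0.12 5796 [0.4728, 0.2626] [0.454  0.2383 0.2221] [0.4874 0.2886 0.2421]
rim ((0.48735445737838745, 0.2288689911365509), (0.09701865166425705, 0.17306268215179443), 60.633174896240234) 0.030904818 281
c [0.4874 0.2289] x [ 0.871 -0.49 ]
c1.png
scene0.png
t_scene_500.png
t_scene_643.png
t_wrist_500.png
t_wrist_643.png
top0.png
w1.png
w2.png
wrist0.png
```

The foot is at (0.475, 0.2595), above the first raised nugget and within about 1 mm of the target. I'll descend to it.

Emit:
jog_arm(
  motion=[
    [-1,-1,0,20,0],
    [-1,0,0,20,0],
    [-1,0,0,14,0],
    [-1,0,0,4,0],
    [-1,0,0,0,0],
    [-1,0,0,3,0],
    [-1,0,0,2,0],
    [-1,0,0,2,0],
  ],
)

```text
time: 7.25
tool_pos: [0.4796, 0.2599, 0.1134]
tcp_rot: [0.368, 3.118, 0.002]
wrist_force: [-0.0, -0.2, -2.1]
width: 0.284
grip_force: 59.7
```

Emit:
jog_arm(
  motion=[
    [-1,0,0,0,0],
    [-1,0,0,2,0],
    [-1,0,0,1,0],
  ],
)

```text
time: 7.5
tool_pos: [0.4788, 0.26, 0.1096]
tcp_rot: [0.368, 3.119, 0.001]
wrist_force: [0.9, -0.8, -1.8]
width: 0.293
grip_force: 59.7
```

```bash
python3 t.py
```

```text
7.5 [0.4788 0.26   0.1096] [[-0.973, 0.232, 0.001], [0.232, 0.973, 0.0], [-0.001, 0.0, -1.0]] [ 0.9 -0.8 -1.8] 0.2925083045190254
scene -0.015 71 [0.4786, 0.2606] [0.4515 0.2376 0.0223] [0.5055 0.2789 0.0316]
scene -0.004 9 [0.4828, 0.2622] [0.4617 0.2426 0.0334] [0.5039 0.2684 0.0384]
scene 0.002 44 [0.4783, 0.2569] [0.461  0.2414 0.0391] [0.4957 0.2703 0.0507]
scene 0.03 60 [0.4773, 0.257] [0.467  0.2473 0.0669] [0.4876 0.2628 0.0959]
wrist -0.015 823 [0.4789, 0.2601] [0.4512 0.2361 0.0218] [0.5054 0.2876 0.0328]
wrist -0.004 130 [0.4809, 0.2654] [0.461  0.247  0.0328] [0.504  0.2872 0.0387]
wrist 0.002 256 [0.4782, 0.2593] [0.4603 0.2422 0.0389] [0.484  0.277  0.0508]
wrist 0.03 578 [0.4759, 0.2597] [0.4662 0.2487 0.0668] [0.4809 0.2705 0.0967]
wrist 0.12 5640 [0.4737, 0.2626] [0.4563 0.2384 0.1568] [0.4887 0.2879 0.1768]
```

Emit:
jog_arm(
  motion=[
    [-1,2,-2,-1,0],
    [-1,0,0,0,0],
    [-1,0,0,3,0],
    [-1,0,0,1,0],
    [-1,0,0,1,0],
    [-1,0,0,0,0],
  ],
)

```text
time: 8.1
tool_pos: [0.476, 0.2582, 0.105]
tcp_rot: [-0.368, -3.12, 0.0]
wrist_force: [-0.2, -0.3, -2.9]
width: 0.286
grip_force: 59.7
```

Emit:
jog_arm(
  motion=[
    [-1,0,0,1,0],
    [-1,0,0,1,0],
    [-1,0,0,0,0],
  ],
)

```text
time: 8.35
tool_pos: [0.4764, 0.2583, 0.1033]
tcp_rot: [0.368, 3.12, 0.0]
wrist_force: [0.8, 0.3, -1.2]
width: 0.289
grip_force: 59.9
```

Emit:
jog_arm(
  motion=[
    [-1,0,0,1,0],
    [-1,0,0,1,0],
    [-1,0,0,1,0],
    [-1,0,0,0,0],
  ],
)

```text
time: 8.68
tool_pos: [0.476, 0.2583, 0.1]
tcp_rot: [-0.368, -3.119, 0.0]
wrist_force: [0.6, 0.1, -1.6]
width: 0.286
grip_force: 59.7
```

Emit:
jog_arm(
  motion=[
    [-1,0,0,1,0],
    [-1,0,0,1,0],
    [-1,0,0,0,0],
  ],
)

```text
time: 8.93
tool_pos: [0.4757, 0.2583, 0.0978]
tcp_rot: [-0.368, -3.119, 0.0]
wrist_force: [0.1, 0.4, -1.9]
width: 0.289
grip_force: 59.9
```

No contact force so far, so I'll look.

```bash
python3 t.py; python3 - <<'E'
import cv2,glob
a=sorted(glob.glob('pics/t_scene_8*'))[-1];b=a.replace('scene','wrist')
A=cv2.imread(a)[110:205,220:320];B=cv2.imread(b)[90:340,200:450]
cv2.imwrite('pics/c2.png',cv2.hconcat([cv2.resize(A,(400,400),interpolation=3),cv2.resize(B,(400,400))]))
E
```

```text
8.9333 [0.4757 0.2583 0.0978] [[-0.973, 0.233, -0.001], [0.233, 0.973, -0.0], [0.001, -0.0, -1.0]] [ 0.1  0.4 -1.9] 0.2889972169684933
scene -0.015 82 [0.4757, 0.2579] [0.4482 0.2305 0.0102] [0.5014 0.2769 0.0206]
scene -0.004 21 [0.4755, 0.2584] [0.4486 0.2396 0.0212] [0.4996 0.2802 0.027 ]
scene 0.002 45 [0.4799, 0.2599] [0.4585 0.2396 0.027 ] [0.5008 0.2761 0.0389]
scene 0.03 56 [0.4751, 0.2569] [0.4638 0.2458 0.0554] [0.4864 0.2588 0.0849]
wrist -0.015 616 [0.4757, 0.2583] [0.4479 0.2309 0.01  ] [0.5016 0.2857 0.021 ]
wrist -0.004 399 [0.4749, 0.2661] [0.4482 0.2431 0.021 ] [0.5015 0.2855 0.027 ]
wrist 0.002 567 [0.4783, 0.263] [0.4578 0.2405 0.027 ] [0.5018 0.2862 0.039 ]
wrist 0.03 583 [0.4732, 0.258] [0.4635 0.2471 0.055 ] [0.4779 0.2688 0.0849]
wrist 0.12 5722 [0.4711, 0.2607] [0.4532 0.2364 0.145 ] [0.4859 0.2862 0.165 ]
```

View pics/c2.png

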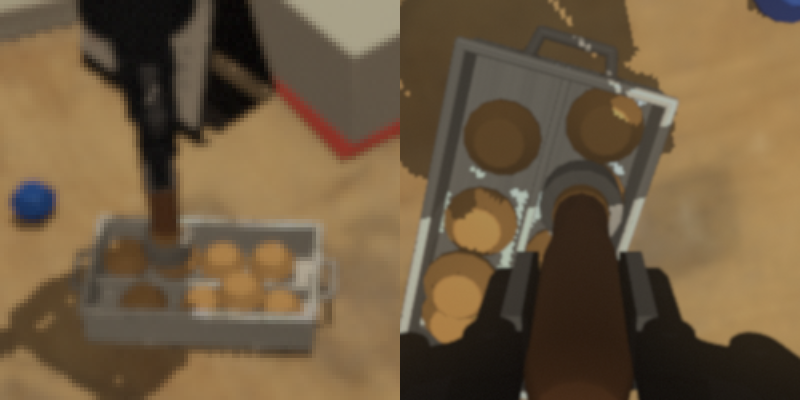

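The nugget under the foot appears to have gone down easily. I'll press a little more until contact force confirms it.

Emit:
jog_arm(
  motion=[
    [-1,0,0,1,0],
    [-1,0,0,0,0],
    [-1,0,0,1,0],
    [-1,0,0,0,0],
  ],
)

```text
time: 9.37
tool_pos: [0.4765, 0.2584, 0.0976]
tcp_rot: [0.368, 3.12, 0.0]
wrist_force: [-1.9, -2.2, 7.0]
width: 0.288
grip_force: 60.5
```

Contact at 9 N with the foot at 25 mm, so that nugget is on the floor. I'll lift and go to the second one.

Emit:
jog_arm(
  motion=[
    [-1,0,0,-12,0],
    [-1,0,0,-20,0],
    [-1,0,0,-15,0],
    [-1,-11,-13,0,0],
    [-1,-11,-14,0,0],
    [-1,-11,-13,0,0],
    [-1,-11,-13,0,0],
    [-1,0,0,0,0],
    [-1,0,0,0,0],
  ],
)

```text
time: 10.12
tool_pos: [0.5069, 0.1961, 0.1435]
tcp_rot: [0.371, 3.12, 0.001]
wrist_force: [-0.0, 0.3, -3.1]
width: 0.289
grip_force: 59.7
```

```bash
python3 t.py; python3 - <<'E'
from h import *
im,d,K=cam("wrist");np.savez("w3.npz",im=im,d=d,M=K[3],K=K[:3])
E
python3 pan.py w3.npz 30 400 200 500
```

```text
10.1167 [0.5069 0.1961 0.1435] [[-0.972, 0.234, 0.0], [0.234, 0.972, 0.0], [0.0, 0.0, -1.0]] [-0.   0.3 -3.1] 0.28905453266702935
scene -0.004 6 [0.5051, 0.1885] [0.4905 0.1794 0.0683] [0.5197 0.1928 0.0723]
scene 0.002 52 [0.5052, 0.1917] [0.4886 0.178  0.0727] [0.5199 0.2068 0.0846]
scene 0.03 67 [0.5056, 0.192] [0.4952 0.1819 0.1017] [0.5166 0.1971 0.1303]
scene 0.12 8 [0.4913, 0.1924] [0.4884 0.1742 0.1937] [0.4923 0.2105 0.2091]
wrist -0.004 20 [0.5016, 0.1977] [0.4889 0.1818 0.0709] [0.5072 0.2136 0.0727]
wrist 0.002 253 [0.505, 0.1963] [0.4887 0.1789 0.0727] [0.5092 0.2137 0.0847]
wrist 0.03 585 [0.5034, 0.1964] [0.4944 0.1853 0.1009] [0.5081 0.2072 0.1307]
wrist 0.12 5640 [0.5016, 0.1987] [0.4839 0.1742 0.1907] [0.5167 0.224  0.2107]
rim ((0.5340579152107239, 0.2823273837566376), (0.2626725137233734, 0.18353834748268127), 50.43474197387695) 0.032253083 4005
c [0.5341 0.2823] x [0.637 0.771]
0.021 [379. 146.] 822 pan xy -0.052 0.026 ext 0.028 0.028 z med/max 0.0244 0.0267 world [0.4803 0.2588 0.0241]
0.021 [361. 184.] 769 pan xy -0.05 -0.008 ext 0.028 0.028 z med/max 0.0246 0.0267 world [0.5086 0.2383 0.0242]
0.021 [354. 216.] 312 pan xy -0.041 -0.037 ext 0.027 0.012 z med/max 0.0242 0.0268 world [0.5362 0.2271 0.0239]
0.031 [326. 190.] 19 pan xy -0.076 -0.024 ext 0.004 0.004 z med/max 0.0332 0.0357 world [0.5043 0.2082 0.0331]
```

The first nugget and its neighbours all have tops at 24 mm, flat on the floor. I'll press the second one now.

Emit:
jog_arm(
  motion=[
    [-1,0,0,15,0],
    [-1,0,0,12,0],
    [-1,0,0,4,0],
    [-1,0,0,2,0],
    [-1,0,0,2,0],
    [-1,0,0,1,0],
    [-1,0,0,1,0],
    [-1,0,0,1,0],
    [-1,0,0,1,0],
    [-1,0,0,0,0],
  ],
)

```text
time: 11.1
tool_pos: [0.5068, 0.1965, 0.1044]
tcp_rot: [0.368, 3.12, 0.0]
wrist_force: [0.1, -0.3, -2.3]
width: 0.293
grip_force: 59.9
```

Emit:
jog_arm(
  motion=[
    [-1,0,0,1,0],
    [-1,0,0,1,0],
    [-1,0,0,1,0],
    [-1,0,0,0,0],
  ],
)

```text
time: 11.43
tool_pos: [0.5066, 0.1966, 0.1012]
tcp_rot: [-0.368, -3.12, -0.0]
wrist_force: [0.4, 0.4, -1.8]
width: 0.293
grip_force: 60.0
```

Emit:
jog_arm(
  motion=[
    [-1,0,0,1,0],
    [-1,0,0,1,0],
    [-1,0,0,1,0],
    [-1,0,0,0,0],
  ],
)

```text
time: 11.77
tool_pos: [0.5064, 0.1964, 0.0978]
tcp_rot: [-0.368, -3.119, 0.001]
wrist_force: [-0.5, 0.9, -2.4]
width: 0.286
grip_force: 59.8
```

Emit:
jog_arm(
  motion=[
    [-1,0,0,1,0],
    [-1,0,0,1,0],
    [-1,0,0,0,0],
  ],
)

```text
time: 12.02
tool_pos: [0.507, 0.1965, 0.0976]
tcp_rot: [0.368, 3.12, -0.0]
wrist_force: [-2.9, -0.7, 6.7]
width: 0.294
grip_force: 60.6
```

Emit:
jog_arm(
  motion=[
    [-1,0,0,-12,0],
    [-1,0,0,-25,0],
    [-1,0,0,-30,0],
    [-1,-7,-30,0,0],
    [-1,-7,-30,0,0],
    [-1,-7,-30,0,0],
    [-1,-7,-30,0,0],
    [-1,0,0,0,0],
  ],
)

```text
time: 12.68
tool_pos: [0.5058, 0.0688, 0.1637]
tcp_rot: [0.373, 3.119, -0.004]
wrist_force: [-0.1, -0.2, -2.1]
width: 0.289
grip_force: 60.1
```

```bash
python3 - <<'E'
from h import *
for n in("wrist","top","scene"):
    im,d,K=cam(n);P=pts(d,K);hsv=cv2.cvtColor(im,cv2.COLOR_RGB2HSV);save(n+"4.png",im)
    rel=P[...,:2]-[.491,.2275];X=rel@[.874,-.487];Y=rel@[.487,.874]
    w=(abs(X)<.077)&(abs(Y)<.042)&(hsv[...,1]>100)
    for lo,hi in((.021,.0285),(.0285,.06)):
        k,l,st,ce=cv2.connectedComponentsWithStats((w&(P[...,2]>lo)&(P[...,2]<hi)).astype(np.uint8))
        for i in range(1,k):
            s=l==i
            if st[i,4]>20: print(n,lo,st[i,4],ce[i].round(),X[s].mean().round(3),Y[s].mean().round(3),np.median(P[s,2]).round(4),P[s,2].max().round(4))
E
```

```text
wrist 0.021 911 [541.  64.] -0.059 0.019 0.0243 0.0272
wrist 0.021 900 [485.  67.] -0.045 -0.024 0.0242 0.0273
wrist 0.021 809 [522. 108.] -0.024 0.021 0.0243 0.0269
wrist 0.021 808 [466. 109.] -0.01 -0.025 0.0242 0.0268
wrist 0.021 738 [500. 146.] 0.011 0.017 0.0246 0.027
wrist 0.021 721 [449. 149.] 0.025 -0.025 0.0243 0.0268
wrist 0.021 642 [433. 185.] 0.06 -0.025 0.0244 0.0268
wrist 0.021 637 [485. 184.] 0.046 0.019 0.0244 0.0268
top 0.021 100 [246. 216.] 0.047 0.025 0.0251 0.0283
top 0.021 206 [236. 235.] -0.007 0.024 0.0249 0.0285
top 0.021 74 [256. 232.] 0.023 -0.018 0.0246 0.0284
top 0.021 98 [251. 245.] -0.01 -0.02 0.0251 0.0283
top 0.021 101 [225. 254.] -0.06 0.024 0.0246 0.0284
top 0.021 106 [243. 257.] -0.045 -0.019 0.025 0.0285
scene 0.021 40 [251. 169.] -0.059 0.019 0.0231 0.0275
scene 0.021 43 [263. 169.] -0.024 0.021 0.0237 0.0281
scene 0.021 44 [275. 171.] 0.011 0.018 0.0234 0.0267
scene 0.021 41 [287. 170.] 0.046 0.02 0.0232 0.0261
scene 0.021 42 [254. 180.] -0.046 -0.023 0.0235 0.0266
scene 0.021 40 [266. 180.] -0.011 -0.023 0.0235 0.0261
scene 0.021 37 [278. 181.] 0.024 -0.024 0.0238 0.0264
scene 0.021 31 [290. 181.] 0.059 -0.023 0.0234 0.0263
```

All eight tops are level at about 24 mm. I'll return the tamper to the coaster.

Emit:
jog_arm(
  motion=[
    [-1,-6,-28,0,0],
    [-1,-6,-28,0,0],
    [-1,-6,-28,0,0],
    [-1,-6,-28,0,0],
    [-1,-6,-28,0,0],
    [-1,-6,-28,0,0],
    [-1,-5,-28,0,0],
    [-1,-5,-25,0,0],
    [-1,0,0,0,0],
    [-1,0,0,0,0],
  ],
)

```text
time: 13.67
tool_pos: [0.4997, -0.1524, 0.1633]
tcp_rot: [0.37, 3.12, 0.001]
wrist_force: [0.3, 0.6, -2.9]
width: 0.289
grip_force: 60.5
```

```bash
python3 t.py
```

```text
13.6667 [ 0.4997 -0.1524  0.1633] [[-0.972, 0.234, 0.0], [0.234, 0.972, 0.0], [-0.0, 0.001, -1.0]] [ 0.3  0.6 -2.9] 0.28876544777656493
scene -0.004 11 [0.4982, -0.1583] [ 0.4829 -0.1694  0.0897] [ 0.5135 -0.1528  0.0925]
scene 0.002 67 [0.4992, -0.1534] [ 0.4818 -0.1708  0.0931] [ 0.5132 -0.137   0.1045]
scene 0.03 69 [0.4988, -0.1535] [ 0.4887 -0.1644  0.1207] [ 0.5081 -0.1473  0.1504]
scene 0.12 66 [0.4886, -0.1533] [ 0.4792 -0.178   0.2107] [ 0.5006 -0.1286  0.2305]
wrist -0.004 25 [0.4945, -0.1504] [ 0.4819 -0.1663  0.0905] [ 0.4999 -0.1345  0.0925]
wrist 0.002 247 [0.4983, -0.152] [ 0.4817 -0.1693  0.0927] [ 0.5063 -0.1344  0.1045]
wrist 0.03 585 [0.4963, -0.1514] [ 0.4874 -0.1627  0.1206] [ 0.5021 -0.1409  0.1505]
wrist 0.12 5648 [0.4932, -0.1494] [ 0.477  -0.1741  0.2105] [ 0.5097 -0.1245  0.2305]
```

Emit:
jog_arm(
  motion=[
    [-1,-1,-5,10,0],
    [-1,0,0,25,0],
    [-1,0,0,25,0],
    [-1,0,0,15,0],
    [-1,0,0,4,0],
    [-1,0,0,1,0],
    [-1,0,0,1,0],
    [-1,0,0,0,0],
  ],
)

```text
time: 14.43
tool_pos: [0.5002, -0.1575, 0.0833]
tcp_rot: [0.367, 3.118, -0.001]
wrist_force: [0.2, 1.3, -1.9]
width: 0.289
grip_force: 60.5
```

Emit:
jog_arm(
  motion=[
    [-1,0,0,1,0],
    [-1,0,0,1,0],
    [-1,0,0,0,0],
  ],
)

```text
time: 14.68
tool_pos: [0.4996, -0.1576, 0.081]
tcp_rot: [0.368, 3.119, -0.001]
wrist_force: [-0.5, -0.7, -1.4]
width: 0.29
grip_force: 60.5
```

Emit:
jog_arm(
  motion=[
    [-1,0,0,1,0],
    [-1,0,0,1,0],
    [-1,0,0,0,0],
  ],
)

```text
time: 14.93
tool_pos: [0.4995, -0.1576, 0.0788]
tcp_rot: [0.368, 3.119, -0.0]
wrist_force: [0.2, -0.8, 1.9]
width: 0.289
grip_force: 60.8
```

Emit:
jog_arm(
  motion=[
    [-1,0,0,0.5,0],
    [-1,0,0,0,0],
  ],
)

```text
time: 15.1
tool_pos: [0.4996, -0.1576, 0.0788]
tcp_rot: [0.368, 3.119, -0.0]
wrist_force: [-1.7, 1.1, 4.6]
width: 0.288
grip_force: 61.3
```

The tamper is standing on the cork, so I'll release and rise.

Emit:
jog_arm(
  motion=[
    [0.2,0,0,0,0],
    [0.2,0,0,0,0],
    [0.6,0,0,0,0],
    [0.9,0,0,0,0],
    [0.9,0,0,0,0],
    [0.9,0,0,0,0],
    [0.9,0,0,0,0],
    [0.9,0,0,-5,0],
    [0.9,0,0,-15,0],
    [0.9,0,0,-25,0],
  ],
)

```text
time: 15.93
tool_pos: [0.4966, -0.1565, 0.1207]
tcp_rot: [-0.367, -3.114, -0.002]
wrist_force: [0.1, 0.0, -0.0]
width: 0.953
grip_force: 0.0
```

Emit:
jog_arm(
  motion=[
    [0.9,0,0,-30,0],
    [0.9,0,0,-30,0],
    [0.9,0,0,-30,0],
    [0.9,20,0,-20,0],
    [0.9,20,0,0,0],
    [0.9,20,0,0,0],
    [0.9,0,0,0,0],
  ],
)

```text
time: 16.52
tool_pos: [0.4382, -0.1427, 0.2336]
tcp_rot: [-0.368, -3.119, 0.0]
wrist_force: [-0.1, -0.3, -0.6]
width: 0.949
grip_force: 0.0
```

```bash
python3 - <<'E'
from h import *
s=bot.read_state();print(s['time'],s['tool_pos'])
for n in("wrist","scene"):
    im,d,K=cam(n);save(n+"5.png",im)
    P=pts(d,K); rel=np.hypot(P[...,0]-.498,P[...,1]+.157)
    for lo,hi in ((.0045,.008),(.012,.025),(.07,.12),(.125,.145)):
        q=P[(rel<.045)&(P[...,2]>lo)&(P[...,2]<hi)].astype(np.float32)
        if len(q)>5: print(n,lo,len(q),np.median(q[:,2]),cv2.minEnclosingCircle(q[:,:2].copy()))
E
```

```text
16.5167 [ 0.43821669 -0.14274051  0.2335691 ]
wrist 0.0045 1912 0.0058241067 ((0.49795418977737427, -0.15754662454128265), 0.03978567197918892)
wrist 0.012 337 0.021588985 ((0.49958720803260803, -0.15801438689231873), 0.01798148825764656)
wrist 0.07 574 0.09760919 ((0.4989294409751892, -0.15777680277824402), 0.012988450936973095)
wrist 0.125 608 0.13499086 ((0.4991303086280823, -0.15802069008350372), 0.012383031658828259)
scene 0.0045 339 0.005507033 ((0.4976964294910431, -0.15712597966194153), 0.039807356894016266)
scene 0.012 102 0.020376064 ((0.49929410219192505, -0.15752701461315155), 0.018202101811766624)
scene 0.07 143 0.09573683 ((0.49898236989974976, -0.1583688110113144), 0.012881764210760593)
scene 0.125 104 0.13387623 ((0.49979838728904724, -0.15783914923667908), 0.012110095471143723)
```

View pics/scene5.png

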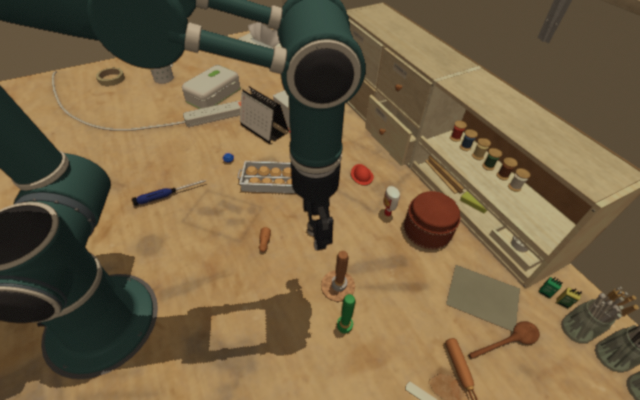

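The tamper stands upright at (341,272), 1.6 mm from the coaster centre. The nuggets are level and the bystanders are where they were.

```bash
python3 -c "from workcell import bot; print(bot.finish_job())"
```

```text
the job is handed in; nothing more can be done
None
```

All eight nuggets lie level on the pan floor, the tamper stands upright on the coaster with its whole foot on the cork, and the job was handed in at about 16.6 s of the 51 s allowed.

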